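Turn a bearing cover plate over onto the assembly bed

ROBOT

A 7-joint arm with a two-finger parallel gripper is mounted at the origin on a cart in front of the work surface, level with it; the furniture and walls round the work are solid. World frame = base frame: x ahead of the robot, y to its left, z up, the work surface at z = 0. Lengths are in m, angles in rad, forces in N, time in s.
With the tool pointing down it reaches from about 0.425 to 0.925 m from the base axis. Payload 6.8 kg.
Tool frame: the origin (TCP) lies on the centre line of the jaws, within the pads' length; the fingertips stand 8 mm ahead of it and the grasp point (between the pads) lies 11 mm behind it (bot.tips_ahead is the distance from the TCP to the fingertips, in m); z points along the fingers, y is the line along which they close (so a half turn about z gives the same grasp; the last joint's range is limited). The gripper opens to 85 mm and grips with 20 to 120 N. Pads are 22 mm wide; open, the fingers measure 114 mm over their backs; the gripper's body (76 mm by 85 mm) begins 54 mm behind the grasp point. The pads swing forward as they close: fully open they stand 13 mm farther back than shut.
Start: joints at [-1.366, 0.477, 0.022, 1.555, -0.011, 1.109, -0.083], TCP at [0.208, 0.642, 0.239] pointing down, gripper open.
Joint ranges: [-2.96, 2.96], [-0.34, 2.1], [-1.41, 1.46], [0.24, 2.44], [-1.37, 4.51], [0.17, 1.92], [-2.96, 2.96]. Speed limits (rad/s): [2.39, 2.39, 3.14, 3.14, 3.14, 3.14, 3.14].

INTERFACE

Orientations are given as a unit quaternion [w, x, y, z].
In Python, from station import bot gives the robot as it stands.
- The arm moves only by the tool send_rows, never from a script. Its argument "deltas" is text: rows parted by semicolons, each of 4 numbers parted by spaces: the shift along the tool's x, y, z in m, then the turn about the tool's z in degrees. In form: x y z spin; .... A call has 1 to 5 rows; each row is the pose to reach, as a shift and turn from the pose commanded when the call began, along the tool's axes at that moment; what a row does not reach only later rows make up. A row lasts 1/10 s, in which the tool goes at most 50 mm and 8.59 degrees, less where a joint would pass 70% of its speed; a pose out of reach is approached as far as the arm can. A call with a gripper value outside its range is refused whole. "claw" is the opening, from 0 (shut) to 1 (fully open), set as the call begins (left out, the last holds). The fingers move at their own pace and stop on an object; "force" is the grip in N (left out, the last holds). Time passes only in rows, so rows that repeat a pose let the fingers close. It gives the time, the measured TCP pose, the force, the opening and the grip force at its end, in the units of the state.
- bot.get_obs(): the state, without advancing time (a new reading comes with each control period).
- bot.read_camera(name): name is "scene" or "top" or "wrist"; returns a dict with "img" (480x640x3 uint8, red, green, blue), "depth" (480x640 float32, m along the optical axis (not along the pixel's ray), 0 where there is no reading), "fx", "fy", "cx", "cy" (pixels), "camera_from_world" (4x4, takes a point from world to camera coordinates). Camera axes: x right, y up, looking along -z (the intrinsics and any distortion apply to the point x, -y, -z); pixel columns grow to the right and rows downward; lengths in m; the calibration is good to about 2 mm. A picture is of the moment at which its call begins.
- bot.hand_in(): hands the job in; it is judged then, once.
Trained networks look in a picture, given as the dict that the camera call returned (one of the last four; its "shot" number tells which), for a name from the list of things; names that differ only in an ending like _2 or _b are one class to them, and where a whole thing is asked for, a point or a joint stands for the part that bears it (a point fixed in the world has none). Each returns a list of dicts, best first, with "confidence" (0 to 1); they miss things now and then, are a little off and sometimes report something else, mostly with a low value. They report only what shows in the picture. A call takes as long as a camera call.
- bot.masks_of(picture, query): "mask" (480x640 bool, what is visible of it).
- bot.landmark_of(picture, query): "xyz" ([x, y, z] in m, in world coordinates, good to about 4 mm: a listed point, or the origin of a listed thing).
The state is a dict: "t": time; "q": joint angles; "joint_vel": joint speeds; "joint_torque": joint torques, N m; "eef_pos": TCP position; "tool_rot": TCP orientation; "contact_force": force on the tool from outside, world axes, zero at the start; "torque": the same for the moment, N m; "gripper_width": opening from 0.0 (shut) to 1.0 (fully open); "grasp_force": force on a finger pad.
Only numpy, scipy, OpenCV 4.12 (cv2) and the standard library are available. Lean on these libraries where they do the work, as an engineer would, in place of code of your own. Each camera call takes 0.05 s, during which the arm holds its last target. There are 200 camera calls.

TASK

The bare metal cover plate lies on the bench with its bearing seat facing down, and it is too wide to pick up. Push it against the front of the low assembly bed, tip it up on edge there and over onto the rubber pad so that the bearing seat faces up, then slide it fully home, square against the steel rail at the back of the pad and not hanging over the pad's sides. Push gently, never with more than about 15 N on the plate or the bed, and leave the other things on the bench where they are.

Things in the scene. Friction and masses are not known exactly. Their poses are not given: they have to be found in the camera images.
- plate: Bare metal cover plate, 104 (x) x 130 (y) x 16 mm, 0.65 kg; all round, the 8 mm next to the seat face are rebated by 8 mm, leaving an 8 mm thick lip. Origin: centre of the face with the bearing seat (round recess 52 mm wide). z points from that face into the plate: up at the start (seat down), down once turned over. Starts 5 to 45 mm before the bed, up to 0.15 rad askew.
- bed: Low assembly bed, bolted down, rigid: grey slab, black rubber pad 180 mm wide on top, steel rail along its back, slippery white plastic strip along its front (lower 17 mm; the 3 mm pad is flush above it). Origin: bench level, middle of the front face (an upright step 190 mm wide, 20 mm high); x points level from the front face to the rail, z up. Lugs stick out 21 mm at the sides.
- bed_edge (a point): Middle of the bed's upper front edge, 20 mm above the bench. A plate tipped over this edge falls onto the pad once it leans about 20 degrees past upright and comes to lie with about 20 mm overhanging the front. Squeezed against the strip with about 8 N, the plate can be carried up by its near edge through friction alone.
- bed_stop (a point): Middle of the rail's front face at the height of the pad's top (20 mm), 112 mm behind the front face. The rail is 12 mm thick, 190 mm long and its top is 34 mm above the bench. With the plate home its centre is 52 mm in front of this point.
- bearing: Bystander, not to be disturbed: the larger ball bearing, 52 mm across, 14 mm high, origin at the centre of its underside.
- small_bearing: Bystander, not to be disturbed: the smaller ball bearing, 40 mm across, 14 mm high, origin at the centre of its underside.
- nut: Bystander, not to be disturbed: the hexagon nut, 33 mm across, 16 mm high, origin at the centre of its underside.
- bolt: Bystander, not to be disturbed: the hexagon bolt, standing on its head, 27 mm across, 60 mm high, origin at the centre of its underside.
- wrench: Bystander, not to be disturbed: the combination wrench, 196 mm long, 7 mm thick, long axis is its own y, origin at the centre of its underside.
- tape_measure: Bystander, not to be disturbed: the tape measure, 58 x 74 x 35 mm, origin at the centre of its underside.

How it is judged:
By the outcome, as a careful person would: the job done as asked, in the order asked, and still so for the second after the job is handed in, with the robot touching nothing.
It also fails if it takes over 72 s, if anything falls off the work surface, if the arm or the gripper's body presses on something with over 40 N, if the wrist force passes 120 N, or if a joint passes its speed limit or range.

## Working session

There is one attempt and no reset: what is moved stays moved. The work goes in short steps, Python scripts to look and compute and a tool call to move; the robot and the scene stay as the last step left them, time stands still between calls to the robot, and variables do not carry over. Pictures are saved under pics/ and viewed, at most 10 in all, crops included, and the job is handed in when it is done.

Besides the shell and the picture viewer there is one more tool, called as name(argument=value, ...), one argument or row to a line, values as JSON. send_rows: Moves the arm, as the interface text tells. Its arguments: {"type":"object","properties":{"deltas":{"type":"string"},"claw":{"type":"number"},"force":{"type":"number"}},"required":["deltas"]}

```bash
ls; mkdir -p pics; python3 - <<'E'
from station import bot
import cv2,numpy as np
o=bot.get_obs(); print({k:np.round(v,3) for k,v in o.items()})
for n in ("scene","top"):
    p=bot.read_camera(n); cv2.imwrite(f"pics/{n}0.png",p["img"][:,:,::-1])
    for q in ["plate","bed","bed_edge","bed_stop","bearing","small_bearing","nut","bolt","wrench","tape_measure"]:
        print(n,q,[(np.round(r["xyz"],3),round(r["confidence"],2)) for r in bot.landmark_of(p,q)[:2]])
E
```

```text
pics
{'t': np.float64(0.0), 'q': array([-1.366,  0.478,  0.022,  1.556, -0.012,  1.109, -0.083]), 'joint_vel': array([ 0.   ,  0.003, -0.001,  0.001,  0.001, -0.   ,  0.001]), 'joint_torque': array([ 2.0000e-03, -5.9646e+01,  1.6080e+00, -2.8120e+01,  1.2000e-02,
        9.0000e-03, -0.0000e+00]), 'eef_pos': array([0.208, 0.642, 0.238]), 'tool_rot': array([-0.   ,  0.156,  0.988, -0.001]), 'contact_force': array([-0.454, -0.803,  0.564]), 'torque': array([-0.003, -0.003, -0.007]), 'grasp_force': np.float64(0.0), 'gripper_width': np.float64(1.0)}
scene plate [(array([ 0.516,  0.007, -0.001]), 0.95)]
scene bed [(array([0.59 , 0.03 , 0.001]), 0.58)]
scene bed_edge [(array([0.589, 0.03 , 0.02 ]), 0.8), (array([0.705, 0.27 , 0.004]), 0.49)]
scene bed_stop [(array([0.7  , 0.051, 0.02 ]), 0.78)]
scene bearing [(array([0.591, 0.032, 0.001]), 0.27)]
scene small_bearing [(array([ 0.434, -0.132, -0.001]), 0.76)]
scene nut []
scene bolt [(array([ 0.71 , -0.124, -0.001]), 0.51), (array([0.702, 0.047, 0.019]), 0.21)]
scene wrench [(array([0.51 , 0.329, 0.   ]), 0.86)]
scene tape_measure [(array([ 0.615, -0.247, -0.003]), 0.83)]
top plate [(array([ 0.514,  0.005, -0.003]), 0.58)]
top bed [(array([0.588, 0.031, 0.001]), 0.67)]
top bed_edge [(array([0.591, 0.027, 0.024]), 0.9)]
top bed_stop [(array([0.695, 0.045, 0.021]), 0.89)]
top bearing [(array([ 0.705,  0.269, -0.001]), 0.56)]
top small_bearing [(array([ 0.437, -0.13 ,  0.002]), 0.54)]
top nut [(array([ 0.416,  0.271, -0.002]), 0.59)]
top bolt [(array([ 0.713, -0.126,  0.   ]), 0.64), (array([ 0.705,  0.269, -0.002]), 0.29)]
top wrench [(array([ 0.513,  0.325, -0.004]), 0.93)]
top tape_measure [(array([ 0.612, -0.246, -0.004]), 0.68)]
```

View pics/top0.png

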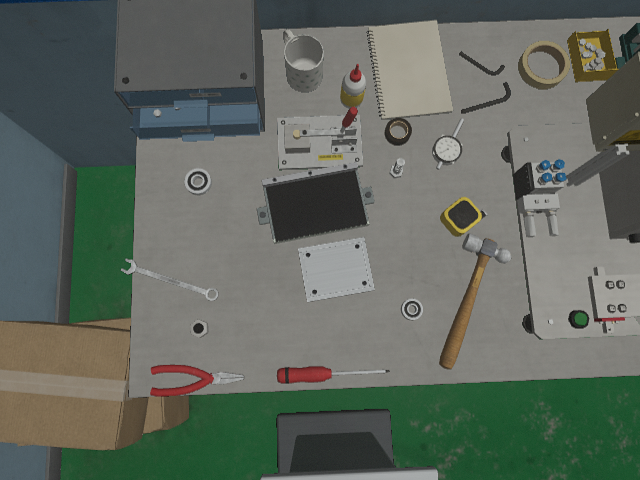

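View pics/scene0.png

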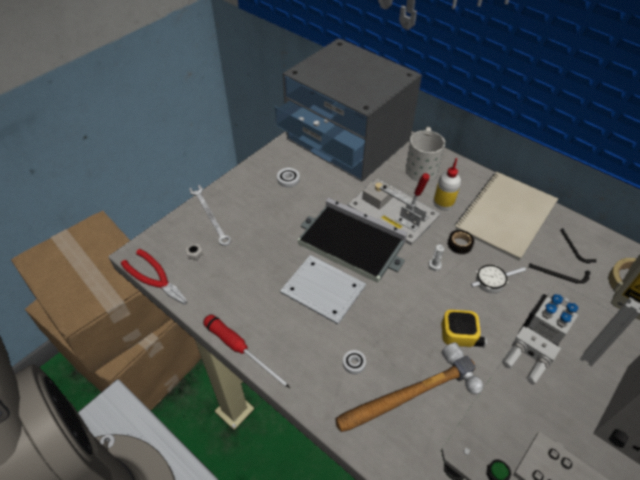

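```bash
cat > h.py <<'E'
from station import bot
import cv2,numpy as np
def cloud(p):
    v,u=np.mgrid[:480,:640]; d=p["depth"]
    c=np.stack([(u-p["cx"])/p["fx"]*d,-(v-p["cy"])/p["fy"]*d,-d,np.ones_like(d)],-1)
    w=(c@np.linalg.inv(p["camera_from_world"]).T)[...,:3]; w[d==0]=np.nan
    return w
def proj(p,X):
    c=p["camera_from_world"]@np.append(X,1); return (p["cx"]+p["fx"]*c[0]/-c[2],p["cy"]+p["fy"]*-c[1]/-c[2])
def rect(p,q,zlo,zhi):
    w=cloud(p)[bot.masks_of(p,q)[0]["mask"]]; w=w[(w[:,2]>zlo)&(w[:,2]<zhi)]
    r=cv2.minAreaRect(w[:,:2].astype(np.float32)); return r,np.median(w[:,2]),w
E
python3 - <<'E'
from h import *
p=bot.read_camera("top")
for q,a,b in (("plate",.010,.025),("bed",.015,.027),("bed",.029,.04)):
    r,z,w=rect(p,q,a,b); print(q,np.round(cv2.boxPoints(r),4).tolist(),np.round(r[1],4),r[2],z,len(w))
E
```

```text
plate [[0.4580000042915344, 0.0632999986410141], [0.4754999876022339, -0.06599999964237213], [0.5788000226020813, -0.052000001072883606], [0.5612999796867371, 0.07729999721050262]] [0.1042 0.1305] 7.710859775543213 0.01635361479988029 3677
bed [[0.571399986743927, 0.1387999951839447], [0.6053000092506409, -0.07859999686479568], [0.7182000279426575, -0.061000000685453415], [0.6843000054359436, 0.15639999508857727]] [0.1142 0.2199] 8.86143684387207 0.020385510873833335 5492
bed [[0.6837000250816345, 0.14010000228881836], [0.7128000259399414, -0.04670000076293945], [0.7265999913215637, -0.04450000077486038], [0.6976000070571899, 0.14229999482631683]] [0.014  0.1891] 8.831453323364258 0.03441300271127368 610
```

send_rows(
  deltas="-0.03 -0.039 0 -6; -0.06 -0.078 0 -12; -0.09 -0.117 0 -18; -0.12 -0.156 0 -24; -0.15 -0.195 0 -26.8",
  claw=1,
)

```text
t: 1.8
eef_pos: [0.2909, 0.4087, 0.2395]
tool_rot: [0.0, -0.079, 0.997, 0.0]
contact_force: [1.2, -0.3, 0.4]
gripper_width: 0.998
grasp_force: 0.0
```

```bash
cat >> h.py <<'E'
Y=np.radians(8.86); O=np.array([.5876,.0295]); B=np.array([[np.cos(Y),-np.sin(Y)],[np.sin(Y),np.cos(Y)]])
from scipy.spatial.transform import Rotation as R
def go(bx,by,z):
    o=bot.get_obs(); t=np.append(O+B@[bx,by],z); r=R.from_quat(np.asarray(o["tool_rot"]),scalar_first=True)
    m=r.as_matrix(); want=np.degrees(Y)+180; yaw=np.degrees(np.arctan2(m[1,0],m[0,0]))
    print("delta tool",np.round(m.T@(t-o["eef_pos"]),4),"spin",round(-((want-yaw+180)%360-180),2))
    st()
def st():
    o=bot.get_obs(); print("t",o["t"],"bed xy",np.round(B.T@(np.asarray(o["eef_pos"])[:2]-O),4),"z",round(o["eef_pos"][2],4),"F bed",np.round(B.T@o["contact_force"][:2],2),np.round(o["contact_force"][2],2),"tips",bot.tips_ahead)
E
python3 -c "
from h import *
go(-.152,-.013,.24)"
```

```text
delta tool [-0.081  -0.4337 -0.0007] spin 0.22
t 1.8 bed xy [-0.2347  0.4203] z 0.2395 F bed [ 1.15 -0.48] 0.35 tips 0.008
```

send_rows(
  deltas="-0.009 -0.048 0 0.2; -0.018 -0.096 0 0.2; -0.027 -0.144 0 0.2; -0.036 -0.192 0 0.2; -0.045 -0.240 0 0.2",
)

```text
t: 2.3
eef_pos: [0.3723, 0.1785, 0.2397]
tool_rot: [0.0, -0.076, 0.997, 0.0]
contact_force: [1.1, 0.3, 0.7]
gripper_width: 1.001
grasp_force: 0.0
```

send_rows(
  deltas="-0.009 -0.048 0.015 0; -0.018 -0.096 0.03 0; -0.027 -0.144 0.045 0; -0.036 -0.194 0.06 0; -0.036 -0.194 0.10 0",
)

```text
t: 2.8
eef_pos: [0.4412, -0.011, 0.1415]
tool_rot: [0.005, -0.072, 0.997, -0.0]
contact_force: [0.5, 1.3, -1.1]
gripper_width: 0.997
grasp_force: 0.0
```

```bash
python3 - <<'E'
from h import *
go(-.152,-.013,.03)
p=bot.read_camera("top"); cv2.imwrite("pics/top1.png",cv2.resize(p["img"][140:380,200:440,::-1],(720,720))[:600])
w=cloud(p); 
E
```

```text
delta tool [0.0022 0.0047 0.1115] spin -0.61
t 2.8 bed xy [-0.1509 -0.0175] z 0.1415 F bed [0.73 1.19] -1.07 tips 0.008
```

send_rows(
  deltas="0.001 0.002 0.04 0; 0.002 0.004 0.08 0; 0.002 0.004 0.105 0; 0.002 0.004 0.116 0; 0.002 0.004 0.118 0",
)

```text
t: 3.35
eef_pos: [0.4338, -0.002, 0.0208]
tool_rot: [-0.001, -0.076, 0.997, 0.0]
contact_force: [-0.4, 0.4, 0.8]
gripper_width: 1.0
grasp_force: 0.0
```

```bash
python3 - <<'E'
from h import *
go(-.152,-.013,.012)
p=bot.read_camera("scene"); cv2.imwrite("pics/s1.png",cv2.resize(p["img"][220:370,240:440,::-1],(800,600)))
E
```

```text
delta tool [-0.0048 -0.0056  0.0088] spin -0.16
t 3.35 bed xy [-0.1568 -0.0074] z 0.0208 F bed [-0.35  0.5 ] 0.84 tips 0.008
```

View pics/s1.png

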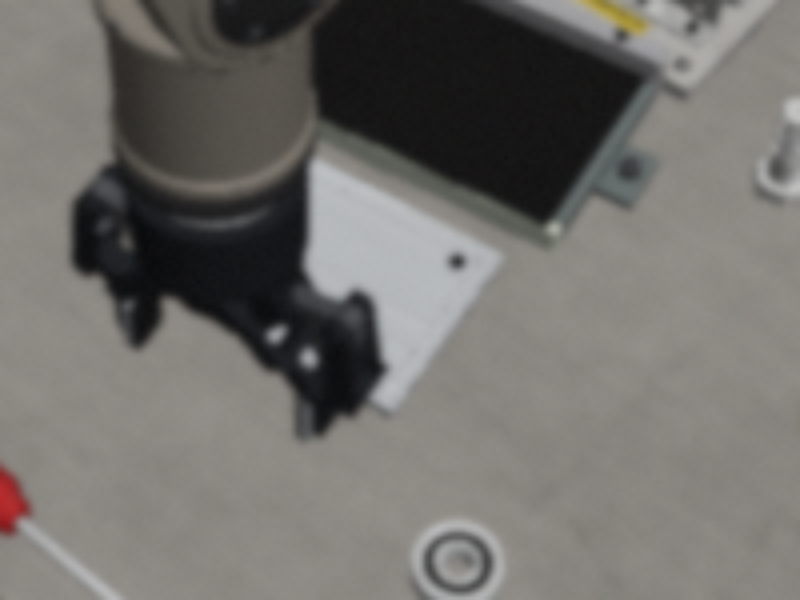

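send_rows(
  deltas="0 -0.005 0.004 0; 0 -0.005 0.008 0; 0 -0.005 0.010 0; 0 -0.005 0.010 0",
)

```text
t: 3.8
eef_pos: [0.435, -0.0072, 0.0115]
tool_rot: [0.0, -0.076, 0.997, 0.0]
contact_force: [-0.1, 0.6, 0.6]
gripper_width: 1.004
grasp_force: 0.0
```

send_rows(
  deltas="0 0 0.002 0; 0 0 0.004 0; 0 0 0.004 0",
)

```text
t: 4.1
eef_pos: [0.4348, -0.0072, 0.0071]
tool_rot: [-0.0, -0.076, 0.997, 0.0]
contact_force: [0.8, 0.4, 0.6]
gripper_width: 0.999
grasp_force: 0.0
```

send_rows(
  deltas="0 0 0.002 0; 0 0 0.004 0; 0 0 0.006 0; 0 0 0.006 0",
)

```text
t: 4.5
eef_pos: [0.4348, -0.0073, 0.001]
tool_rot: [-0.0, -0.076, 0.997, 0.0]
contact_force: [0.4, 0.5, -0.2]
gripper_width: 0.995
grasp_force: 0.0
```

send_rows(
  deltas="0 0 0.001 0; 0 0 0.003 0; 0 0 0.004 0; 0 0 0.004 0",
)

```text
t: 4.9
eef_pos: [0.4348, -0.0072, -0.0029]
tool_rot: [-0.0, -0.076, 0.997, 0.0]
contact_force: [-0.1, 0.2, -0.7]
gripper_width: 0.999
grasp_force: 0.0
```

send_rows(
  deltas="-0.006 0 0 0; -0.013 0 0 0; -0.018 0 0 0; -0.022 0 0 0; -0.025 0 0 0",
)

```text
t: 5.4
eef_pos: [0.4576, -0.004, -0.0031]
tool_rot: [-0.002, -0.075, 0.997, 0.0]
contact_force: [-7.8, -2.8, 5.3]
gripper_width: 1.002
grasp_force: 3.6
```

send_rows(
  deltas="-0.002 0 0 0; -0.004 0 0 0; -0.006 0 0 0; -0.008 0 0 0; -0.008 0 0 0",
)

```text
t: 5.9
eef_pos: [0.4657, -0.0025, -0.0031]
tool_rot: [-0.002, -0.076, 0.997, 0.0]
contact_force: [-4.1, -1.1, 0.1]
gripper_width: 0.999
grasp_force: 1.9
```

```bash
python3 - <<'E'
from h import *
st()
p=bot.read_camera("top"); r,z,w=rect(p,"plate",.012,.022); c=cv2.boxPoints(r); print(np.round((c-O)@B,4).tolist(),r[1:],z)
E
```

```text
t 5.9 bed xy [-0.1254 -0.0129] z -0.0031 F bed [-4.25 -0.44] 0.1 tips 0.008
[[-0.1033, 0.0534], [-0.1042, -0.0732], [-0.0099, -0.0738], [-0.0091, 0.0528]] ((0.09425552189350128, 0.1265791952610016), 8.486722946166992) 0.01653404964619104
```

send_rows(
  deltas="-0.002 0 0 0; -0.004 0 0 0; -0.006 0 0 0; -0.008 0 0 0; -0.008 0 0 0",
)

```text
t: 6.5
eef_pos: [0.4763, -0.0009, -0.0026]
tool_rot: [0.001, -0.076, 0.997, 0.0]
contact_force: [-1.9, -0.2, -1.4]
gripper_width: 1.0
grasp_force: 0.7
```

send_rows(
  deltas="-0.001 0 0 0; -0.001 0 0 0",
)

```text
t: 6.7
eef_pos: [0.4763, -0.0009, -0.0026]
tool_rot: [-0.0, -0.076, 0.997, 0.0]
contact_force: [-3.4, -0.7, 1.1]
gripper_width: 1.003
grasp_force: 1.7
```

send_rows(
  deltas="-0.001 0 0 0; -0.001 0 0 0",
)

```text
t: 6.9
eef_pos: [0.4763, -0.0009, -0.0027]
tool_rot: [-0.001, -0.076, 0.997, 0.0]
contact_force: [-6.7, -1.5, 3.2]
gripper_width: 0.997
grasp_force: 2.9
```

send_rows(
  deltas="-0.001 0 0 0; -0.001 0 0 0",
)

```text
t: 7.1
eef_pos: [0.4767, -0.0008, -0.0028]
tool_rot: [-0.002, -0.076, 0.997, 0.0]
contact_force: [-7.8, -0.7, 6.3]
gripper_width: 1.0
grasp_force: 3.6
```

send_rows(
  deltas="-0.0005 0 -0.002 0; -0.0005 0 -0.004 0; -0.001 0 -0.006 0; -0.001 0 -0.008 0; -0.001 0 -0.008 0",
)

```text
t: 7.6
eef_pos: [0.4768, -0.0009, 0.0047]
tool_rot: [-0.002, -0.076, 0.997, -0.0]
contact_force: [-6.2, -1.5, -2.8]
gripper_width: 0.999
grasp_force: 3.3
```

```bash
cat >> h.py <<'E'
def tilt():
    st(); p=bot.read_camera("top"); m=bot.masks_of(p,"plate")
    if not m: print("no plate"); return p
    w=cloud(p)[m[0]["mask"]]; w=w[~np.isnan(w[:,0])]; b=np.c_[(w[:,:2]-O)@B,w[:,2]]
    c=np.median(b,0); b=b[np.linalg.norm(b-c,axis=1)<.09]
    n=np.linalg.svd(b-b.mean(0),full_matrices=False)[2][2]; n*=np.sign(n[2])
    print("n",np.round(n,3),"tilt",round(np.degrees(np.arctan2(n[0],n[2])),1),"x",np.round(np.percentile(b[:,0],[1,99]),3),"y",np.round(np.percentile(b[:,1],[1,99]),3),"z",np.round(np.percentile(b[:,2],[1,99]),3)); return p
E
python3 -c "
from h import *
tilt()"
```

```text
t 7.6 bed xy [-0.1142 -0.013 ] z 0.0047 F bed [-6.31 -0.53] -2.81 tips 0.008
n [0.083 0.017 0.996] tilt 4.7 x [-0.087  0.001] y [0.012 0.053] z [0.013 0.025]
```

send_rows(
  deltas="-0.0008 0 -0.004 0; -0.0013 0 -0.008 0; -0.002 0 -0.012 0; -0.003 0 -0.016 0; -0.004 0 -0.02 0",
)

```text
t: 8.2
eef_pos: [0.4793, -0.0005, 0.0243]
tool_rot: [-0.004, -0.076, 0.997, -0.0]
contact_force: [-9.6, -2.1, -0.9]
gripper_width: 1.003
grasp_force: 4.6
```

```bash
python3 -c "
from h import *
tilt()"
```

```text
t 8.2 bed xy [-0.1116 -0.0129] z 0.0243 F bed [-9.76 -0.57] -0.93 tips 0.008
n [0.297 0.051 0.953] tilt 17.3 x [-0.084 -0.   ] y [0.018 0.053] z [0.001 0.04 ]
```

send_rows(
  deltas="-0.0008 0 -0.004 0; -0.002 0 -0.008 0; -0.0036 0 -0.012 0; -0.0054 0 -0.016 0; -0.0073 0 -0.02 0",
)

```text
t: 8.8
eef_pos: [0.4876, 0.0008, 0.0447]
tool_rot: [-0.003, -0.076, 0.997, 0.0]
contact_force: [-7.0, -1.7, 1.3]
gripper_width: 0.998
grasp_force: 3.8
```

```bash
python3 -c "
from h import *
tilt()"
```

```text
t 8.8 bed xy [-0.1032 -0.013 ] z 0.0447 F bed [-7.16 -0.6 ] 1.34 tips 0.008
n [0.516 0.035 0.856] tilt 31.1 x [-0.077  0.   ] y [0.021 0.053] z [0.005 0.056]
```

send_rows(
  deltas="-0.0022 0 -0.004 0; -0.0046 0 -0.008 0; -0.0072 0 -0.012 0; -0.010 0 -0.016 0; -0.0130 0 -0.02 0",
)

```text
t: 9.4
eef_pos: [0.5041, 0.0033, 0.0657]
tool_rot: [0.001, -0.076, 0.997, -0.0]
contact_force: [-1.6, -0.7, -0.7]
gripper_width: 1.001
grasp_force: 0.8
```

```bash
python3 -c "
from h import *
tilt()"
```

```text
t 9.4 bed xy [-0.0865 -0.0131] z 0.0657 F bed [-1.73 -0.43] -0.72 tips 0.008
n [ 0.731 -0.005  0.682] tilt 47.0 x [-0.06  -0.001] y [0.029 0.053] z [0.008 0.073]
```

send_rows(
  deltas="-0.0045 0 -0.003 0; -0.0085 0 -0.006 0; -0.0125 0 -0.009 0; -0.0165 0 -0.012 0; -0.0205 0 -0.014 0",
)

```text
t: 10.0
eef_pos: [0.5241, 0.0064, 0.0798]
tool_rot: [0.0, -0.076, 0.997, 0.0]
contact_force: [-4.2, -0.5, 2.0]
gripper_width: 1.004
grasp_force: 1.7
```

```bash
python3 -c "
from h import *
tilt()"
```

```text
t 10.0 bed xy [-0.0663 -0.0131] z 0.0798 F bed [-4.26  0.19] 1.99 tips 0.008
n [-0.052  0.044  0.998] tilt -3.0 x [-0.053  0.013] y [-0.316 -0.236] z [0.002 0.038]
```

send_rows(
  deltas="-0.0055 0 -0.003 0; -0.011 0 -0.0058 0; -0.0165 0 -0.008 0; -0.022 0 -0.010 0; -0.0275 0 -0.0115 0",
)

```text
t: 10.6
eef_pos: [0.5518, 0.0106, 0.091]
tool_rot: [0.0, -0.076, 0.997, -0.0]
contact_force: [-0.4, -0.1, -0.4]
gripper_width: 1.003
grasp_force: 0.3
```

```bash
python3 - <<'E'
from h import *
st()
p=bot.read_camera("scene"); cv2.imwrite("pics/s2.png",cv2.resize(p["img"][170:350,240:440,::-1],(660,594)))
E
```

```text
t 10.6 bed xy [-0.0383 -0.0132] z 0.091 F bed [-0.38  0.  ] -0.43 tips 0.008
```

View pics/s2.png

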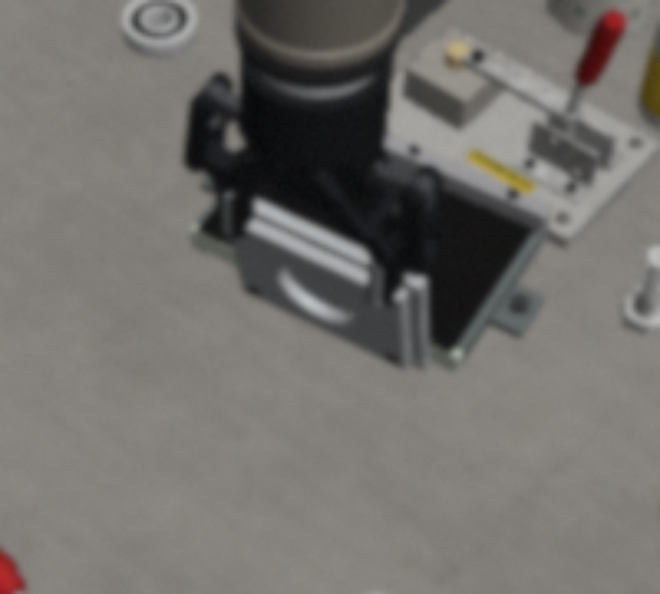

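send_rows(
  deltas="-0.005 0 0 0; -0.010 0 0 0; -0.015 0 0 0; -0.020 0 0 0; -0.024 0 0 0",
)

```text
t: 11.15
eef_pos: [0.5753, 0.0141, 0.0913]
tool_rot: [0.0, -0.076, 0.997, 0.0]
contact_force: [-3.8, 0.4, 10.1]
gripper_width: 0.997
grasp_force: 4.6
```

```bash
python3 -c "
from h import *
st()"
```

```text
t 11.15 bed xy [-0.0145 -0.0133] z 0.0913 F bed [-3.68  0.99] 10.13 tips 0.008
```

send_rows(
  deltas="0 0 -0.002 0; -0.001 0 -0.003 0",
)

```text
t: 11.35
eef_pos: [0.5756, 0.0141, 0.0938]
tool_rot: [-0.0, -0.076, 0.997, -0.0]
contact_force: [-0.9, 0.5, -0.9]
gripper_width: 0.997
grasp_force: 0.1
```

```bash
python3 - <<'E'
from h import *
st()
p=bot.read_camera("scene"); cv2.imwrite("pics/s3.png",cv2.resize(p["img"][170:350,240:440,::-1],(660,594)))
E
```

```text
t 11.35 bed xy [-0.0142 -0.0133] z 0.0938 F bed [-0.78  0.67] -0.86 tips 0.008
```

View pics/s3.png

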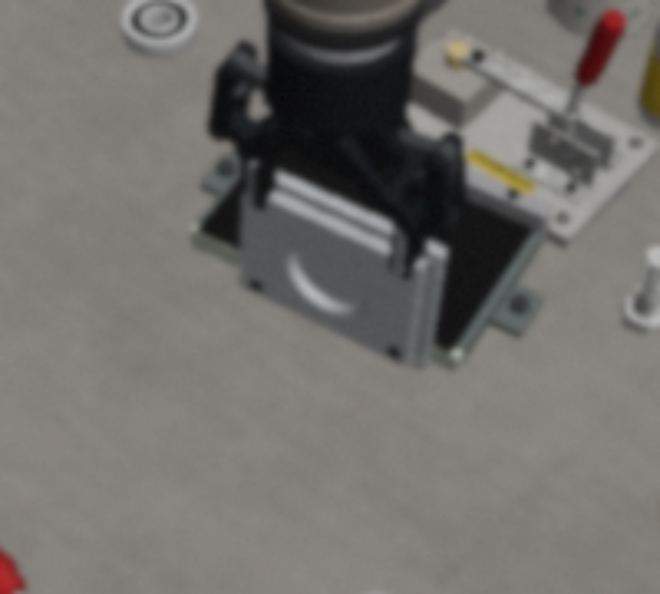

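send_rows(
  deltas="-0.004 0 0 0; -0.008 0 0 0; -0.012 0 0 0; -0.016 0 0 0; -0.018 0 0 0",
)

```text
t: 11.9
eef_pos: [0.5941, 0.0171, 0.0938]
tool_rot: [0.0, -0.076, 0.997, -0.0]
contact_force: [0.3, -0.2, 0.1]
gripper_width: 1.003
grasp_force: 0.0
```

```bash
python3 -c "
from h import *
st()"
```

```text
t 11.9 bed xy [ 0.0045 -0.0133] z 0.0938 F bed [ 0.31 -0.29] 0.07 tips 0.008
```

```bash
python3 - <<'E'
from h import *
p=bot.read_camera("scene"); cv2.imwrite("pics/s4.png",cv2.resize(p["img"][170:350,240:440,::-1],(660,594)))
E
```

```text
(no output)
```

View pics/s4.png

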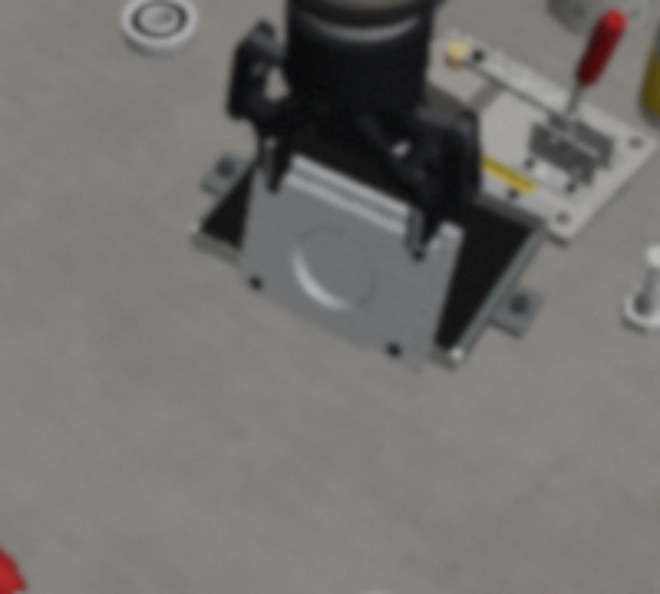

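send_rows(
  deltas="-0.004 0 0.0005 0; -0.008 0 0.001 0; -0.012 0 0.001 0; -0.016 0 0.001 0; -0.016 0 0.001 0",
)

```text
t: 12.45
eef_pos: [0.6099, 0.0195, 0.0928]
tool_rot: [0.0, -0.076, 0.997, -0.0]
contact_force: [0.1, 0.3, 0.2]
gripper_width: 1.005
grasp_force: 0.0
```

```bash
python3 - <<'E'
from h import *
st()
p=bot.read_camera("scene"); 
m=bot.masks_of(p,"plate")[0]["mask"]; w=cloud(p)[m]; w=w[~np.isnan(w[:,0])]; b=np.c_[(w[:,:2]-O)@B,w[:,2]]
print(np.round(np.percentile(b,[1,50,99],axis=0),3),np.round(np.linalg.svd(b-b.mean(0),full_matrices=False)[2][2],3))
E
```

```text
t 12.45 bed xy [ 0.0205 -0.0133] z 0.0928 F bed [0.1  0.28] 0.24 tips 0.008
[[-0.035 -0.076  0.023]
 [ 0.01  -0.017  0.036]
 [ 0.067  0.051  0.04 ]] [ 0.031  0.015 -0.999]
```

send_rows(
  deltas="0.03 0 0 0; 0.06 0 0 0; 0.09 0 0.01 0; 0.09 0 0.04 0; 0.09 0 0.07 0",
)

```text
t: 13.05
eef_pos: [0.5201, 0.0058, 0.023]
tool_rot: [0.001, -0.076, 0.997, 0.0]
contact_force: [0.9, -0.2, 0.4]
gripper_width: 1.002
grasp_force: 0.0
```

```bash
python3 - <<'E'
from h import *
go(-.07,-.013,.018)
p=bot.read_camera("top"); r,z,w=rect(p,"plate",.02,.045); c=cv2.boxPoints(r); print(np.round((c-O)@B,4).tolist(),r[1:],z)
E
```

```text
delta tool [-0.0004  0.      0.005 ] spin -0.2
t 13.05 bed xy [-0.0704 -0.013 ] z 0.023 F bed [ 0.85 -0.35] 0.4 tips 0.008
[[-0.036, 0.0539], [-0.0331, -0.0807], [0.0714, -0.0784], [0.0685, 0.0561]] ((0.10452211648225784, 0.13455455005168915), 10.086726188659668) 0.03478146613920202
```

send_rows(
  deltas="0 0 0.004 0; -0.006 0 0.005 0; -0.012 0 0.005 0; -0.016 0 0.005 0; -0.020 0 0.005 0",
)

```text
t: 13.65
eef_pos: [0.5411, 0.009, 0.0184]
tool_rot: [0.001, -0.076, 0.997, 0.0]
contact_force: [-1.2, -0.5, -0.7]
gripper_width: 1.0
grasp_force: 0.0
```

send_rows(
  deltas="-0.003 0 0 0; -0.006 0 0 0; -0.009 0 0 0; -0.012 0 0 0; -0.015 0 0 0",
)

```text
t: 14.15
eef_pos: [0.5521, 0.0105, 0.0173]
tool_rot: [-0.003, -0.075, 0.997, 0.0]
contact_force: [-7.9, -1.2, 6.4]
gripper_width: 1.0
grasp_force: 3.7
```

```bash
python3 - <<'E'
from h import *
st()
p=bot.read_camera("top"); r,z,w=rect(p,"plate",.02,.045); c=cv2.boxPoints(r); print(np.round((c-O)@B,4).tolist(),r[1:],z)
E
```

```text
t 14.15 bed xy [-0.038  -0.0133] z 0.0173 F bed [-7.99  0.02] 6.44 tips 0.008Traceback (most recent call last):
  File "<stdin>", line 3, in <module>
  File "h.py", line 11, in rect
    w=cloud(p)[bot.masks_of(p,q)[0]["mask"]]; w=w[(w[:,2]>zlo)&(w[:,2]<zhi)]
               ~~~~~~~~~~~~~~~~~^^^
IndexError: list index out of range
```

send_rows(
  deltas="-0.003 0 -0.001 0; -0.006 0 -0.001 0; -0.009 0 -0.001 0; -0.012 0 -0.001 0; -0.015 0 -0.001 0",
)

```text
t: 14.75
eef_pos: [0.57, 0.0134, 0.0187]
tool_rot: [-0.0, -0.076, 0.997, 0.0]
contact_force: [-2.8, -1.0, -1.7]
gripper_width: 1.0
grasp_force: 1.2
```

```bash
python3 - <<'E'
from h import *
st()
E
```

```text
t 14.75 bed xy [-0.0199 -0.0132] z 0.0187 F bed [-2.91 -0.58] -1.66 tips 0.008
```

send_rows(
  deltas="-0.002 0 0 0; -0.004 0 0 0; -0.006 0 0 0; -0.008 0 0 0; -0.010 0 0 0",
)

```text
t: 15.25
eef_pos: [0.5797, 0.0148, 0.0188]
tool_rot: [-0.0, -0.076, 0.997, 0.0]
contact_force: [-2.1, -0.0, -1.0]
gripper_width: 0.996
grasp_force: 1.2
```

send_rows(
  deltas="-0.001 0 0 0; -0.002 0 0 0; -0.003 0 0 0",
)

```text
t: 15.55
eef_pos: [0.5825, 0.0152, 0.0188]
tool_rot: [-0.0, -0.076, 0.997, 0.0]
contact_force: [-3.6, -0.8, -0.7]
gripper_width: 1.003
grasp_force: 1.5
```

```bash
python3 - <<'E'
from h import *
st()
p=bot.read_camera("top"); w=cloud(p); b=np.dstack([(w[...,:2]-O)@B,w[...,2]])
s=(abs(b[...,2]-.036)<.004)&(abs(b[...,1])<.11)&(b[...,0]>-.02)&(b[...,0]<.109)
x=b[s]; print(np.round(np.percentile(x,[1,99],axis=0),3))
E
```

```text
t 15.55 bed xy [-0.0073 -0.0133] z 0.0188 F bed [-3.64 -0.24] -0.75 tips 0.008
[[0.041 0.029 0.032]
 [0.104 0.048 0.04 ]]
```

Nearly home: step in 1 mm at a time until the force rises.

send_rows(
  deltas="-0.001 0 0 0; -0.002 0 0 0; -0.002 0 0 0",
)

```text
t: 15.9
eef_pos: [0.5848, 0.0156, 0.0188]
tool_rot: [0.0, -0.076, 0.997, -0.0]
contact_force: [-1.7, -0.5, -2.6]
gripper_width: 1.001
grasp_force: 1.0
```

send_rows(
  deltas="-0.001 0 0 0; -0.001 0 0 0",
)

```text
t: 16.1
eef_pos: [0.5856, 0.0157, 0.0188]
tool_rot: [0.0, -0.076, 0.997, 0.0]
contact_force: [-1.9, -0.6, -1.3]
gripper_width: 0.999
grasp_force: 1.3
```

send_rows(
  deltas="-0.001 0 0 0; -0.001 0 0 0",
)

```text
t: 16.3
eef_pos: [0.5867, 0.0159, 0.0188]
tool_rot: [0.0, -0.076, 0.997, 0.0]
contact_force: [-2.2, -0.9, -1.7]
gripper_width: 0.999
grasp_force: 1.4
```

send_rows(
  deltas="-0.001 0 0 0; -0.001 0 0 0",
)

```text
t: 16.5
eef_pos: [0.5875, 0.016, 0.0188]
tool_rot: [-0.0, -0.076, 0.997, -0.0]
contact_force: [-3.6, -0.0, -1.0]
gripper_width: 0.999
grasp_force: 1.5
```

send_rows(
  deltas="-0.001 0 0 0; -0.001 0 0 0",
)

```text
t: 16.7
eef_pos: [0.5876, 0.016, 0.0187]
tool_rot: [-0.001, -0.076, 0.997, 0.0]
contact_force: [-5.5, -0.9, 1.5]
gripper_width: 1.002
grasp_force: 2.8
```

Movement has stalled: at the rail. One more press to seat it square.

send_rows(
  deltas="-0.001 0 0 0; -0.001 0 0 0",
)

```text
t: 16.9
eef_pos: [0.5876, 0.016, 0.0186]
tool_rot: [-0.002, -0.076, 0.997, 0.0]
contact_force: [-8.3, -0.8, 4.2]
gripper_width: 1.004
grasp_force: 4.1
```

send_rows(
  deltas="-0.001 0 0 0; -0.001 0 0 0",
)

```text
t: 17.1
eef_pos: [0.5878, 0.016, 0.0185]
tool_rot: [-0.003, -0.076, 0.997, 0.0]
contact_force: [-10.8, -0.7, 7.0]
gripper_width: 0.998
grasp_force: 5.3
```

Retreat and look.

send_rows(
  deltas="0.005 0 -0.001 0; 0.02 0 -0.001 0; 0.04 0 -0.01 0; 0.06 0 -0.05 0; 0.08 0 -0.10 0",
)

```text
t: 17.6
eef_pos: [0.5124, 0.0046, 0.1156]
tool_rot: [-0.0, -0.076, 0.997, -0.0]
contact_force: [1.3, 0.8, 0.7]
gripper_width: 1.005
grasp_force: 0.0
```

send_rows(
  deltas="0.005 0.03 -0.04 0; 0.005 0.07 -0.08 0; 0.005 0.12 -0.1 0; 0.005 0.17 -0.1 0; 0.005 0.22 -0.1 0",
)

```text
t: 18.1
eef_pos: [0.4776, 0.215, 0.2177]
tool_rot: [0.003, -0.075, 0.997, 0.002]
contact_force: [0.1, -0.1, 0.1]
gripper_width: 1.001
grasp_force: 0.0
```

```bash
python3 - <<'E'
from h import *
p=bot.read_camera("top"); cv2.imwrite("pics/top5.png",cv2.resize(p["img"][140:290,220:420,::-1],(800,600)))
w=cloud(p); b=np.dstack([(w[...,:2]-O)@B,w[...,2]])
for lo,hi in ((.033,.040),(.0255,.0315)):
    s=(b[...,2]>lo)&(b[...,2]<hi)&(abs(b[...,1])<.09)&(b[...,0]>-.02)&(b[...,0]<.109)
    r=cv2.minAreaRect(b[s][:,:2].astype(np.float32)); print(np.round(cv2.boxPoints(r),4).tolist(),r[1:],s.sum())
print([(np.round(B.T@(r["xyz"][:2]-O),4),r["xyz"][2],r["confidence"]) for r in bot.landmark_of(p,"plate")])
for q in ["bolt","small_bearing","nut","bearing","wrench","tape_measure"]: print(q,[np.round(r["xyz"],3) for r in bot.landmark_of(p,q)[:1]])
st()
E
```

```text
[[0.009700000286102295, -0.0706000030040741], [0.10499999672174454, -0.07259999960660934], [0.10760000348091125, 0.04839999973773956], [0.012299999594688416, 0.05040000006556511]] ((0.1210419088602066, 0.09533298015594482), 88.794677734375) 2017
[[0.004999999888241291, -0.0771000012755394], [0.10869999974966049, -0.07800000160932541], [0.10989999771118164, 0.08169999718666077], [0.006200000178068876, 0.08250000327825546]] ((0.1596783846616745, 0.10369986295700073), 89.54251861572266) 1145
[(array([ 0.0586, -0.0116]), 0.0344, 0.56)]
bolt [array([ 0.711, -0.126, -0.001])]
small_bearing [array([ 0.437, -0.133, -0.   ])]
nut []
bearing [array([ 0.704,  0.268, -0.003])]
wrench []
tape_measure [array([ 0.611, -0.248, -0.002])]
t 18.5 bed xy [-0.0816  0.196 ] z 0.2153 F bed [0.25 0.27] 0.16 tips 0.008
```

View pics/top5.png

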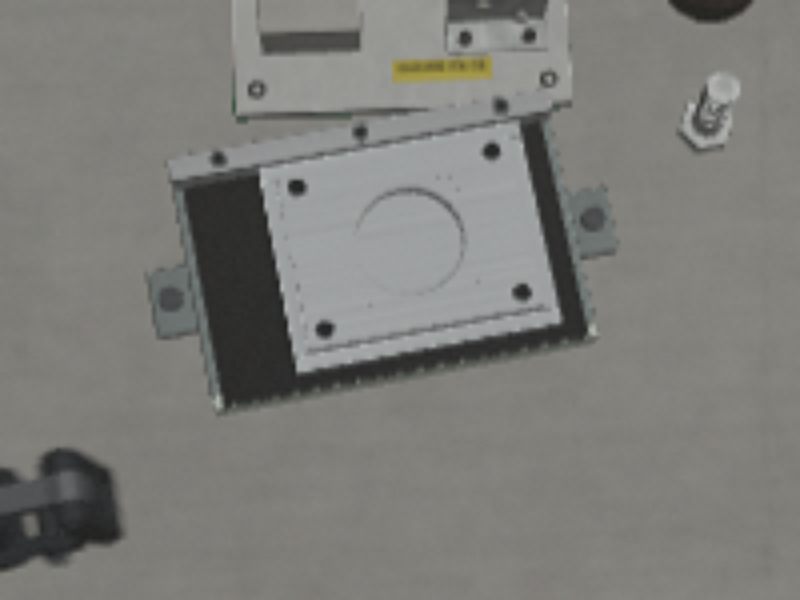

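The picture shows the plate seat up. Its far edge, (260,170) to (520,122), is flush with the rail with no gap, and black pad shows on both sides. The gripper is clear at lower left.

```bash
python3 -c "
from station import bot
print(bot.hand_in())"
```

```text
the job is handed in; nothing more can be done
None
```

The plate lies on the pad with its bearing seat up, flush and square against the rail and about 12 mm inside the nearer pad side. I handed the job in at about 18.5 s. The highest horizontal push I read was about 11 N, but readings came only at the end of each move. The bolt, both bearings and the tape measure were still in place at the last look; the nut and wrench were not detected in that picture, though the arm only passed high over their side of the bench.

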